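# Clear the cutting board and slide it home under the riser

## Task

Put the cutting board away: take the glass shaker off it and stand it in the empty half of the little wooden caddy beside its twin, then slide the board into the slot under the low wooden riser, short end first, until it is fully home against the stop. Keep the shaker upright and set it down rather than dropping it, and leave everything else where it stands.

Things in the scene. Friction and masses are not known exactly. Their poses are not given: they have to be found in the camera images.
- board: Flat rectangular maple cutting board, 170 mm along its own x, 120 mm along its own y, 18 mm thick, about 0.26 kg, loose on the counter; too wide to grasp. Origin: centre of its underside. The same either end first. It starts 25 mm or more before the mouth, 35 to 65 mm off the slot's line towards the robot and up to 0.35 rad askew, with a glass shaker standing on it.
- riser: Low dark wooden riser shelf fixed to the counter, 170 mm deep (its x), 230 mm wide (its y), 44 mm high, with a slot for the board along its x at counter level. Origin: centre of its underside; +x points into the slot, +y roughly towards the robot. Home, the board's origin lies at x = -0.020, y = 0 here and 20 mm of the board stays out. Jar and canister stand on it, 70 mm from the mouth.
- slot_mouth (a point): Middle of the slot's mouth, in the riser's -x face, 13 mm above the counter (axes as the riser). The slot is 132 mm wide (6 mm to spare on either side of the board), 26 mm high and 150 mm deep, centred on y = 0, with a tapered lead-in on each side of the mouth (12 mm wider a side at the mouth, gone 24 mm in).
- slot_stop (a point): Middle of the stop at the back of the slot, 150 mm in from the mouth, 13 mm above the counter (axes as the riser).
- shaker: Short glass shaker with a steel twist cap, round, 50 mm across up to 64 mm height, cap 45 mm across, 90 mm high in all, about 0.19 kg, standing on the board. Origin: centre of its underside; z up its axis.
- twin: The other, identical shaker, standing in the caddy half on the caddy's -y side. Origin: centre of its underside.
- caddy: Shallow open wooden caddy fixed to the counter, 85 mm (its x) by 155 mm (its y), 26 mm high, walls and floor 5 mm thick, with a 5 mm divider across its middle that makes two cells, each 75 mm by 70 mm, centred at y = +0.0375 (empty) and y = -0.0375 (the twin). Origin: centre of its underside.
- jar: Beige stoneware jar with a swing-top wire latch, 92 mm across, 129 mm high, standing on the riser; stays there. Origin: centre of its underside.
- canister: Steel canister with a wooden lid, 78 mm across, 110 mm high, standing on the riser; stays there. Origin: centre of its underside.
- bowls: Stack of three nesting steel bowls, 190 mm across, 90 mm high, at the left; stays there. Origin: centre of the underside.
- cellar: Marble salt cellar with a wooden lid, 88 mm across, 65 mm high; stays there. Origin: centre of its underside.
- measure: Small steel measuring cup, 68 mm across, 45 mm high, with a flat handle along its +x; stays there. Origin: centre of its underside.
Things that resemble listed ones, but are neither listed nor needed, are in the scene too. Of the things like the board, leave any that is purple; of the rest the smaller one is meant.

How it is judged:
By the outcome, as a careful person would: the job done as asked, in the order asked, and still so for the second after the job is handed in, with the robot touching nothing.
It also fails if it takes over 72 s, if anything falls off the work surface, if the arm or the gripper's body presses on something with over 40 N, if the wrist force passes 120 N, or if a joint passes its speed limit or range.

## Robot

A 6-joint arm with a two-finger parallel gripper is mounted at the origin on the work surface. World frame = base frame: x ahead of the robot, y to its left, z up, the work surface at z = 0. Lengths are in m, angles in rad, forces in N, time in s.
With the tool pointing down it reaches from about 0.325 to 0.925 m from the base axis. Payload 3.1 kg.
Tool frame: the origin (TCP) lies between the finger pads; the fingertips stand 11 mm ahead of it and the grasp point (between the pads) lies 8 mm behind it; z points along the fingers, y is the line along which they close (so a half turn about z gives the same grasp; the last joint's range is limited). The gripper opens to 85 mm and grips with 20 to 120 N. Pads are 22 mm wide; open, the fingers measure 114 mm over their backs; the gripper's body (76 mm by 85 mm) begins 54 mm behind the grasp point. The pads swing forward as they close: fully open they stand 13 mm farther back than shut.
Start: joints at [1.213, 0.217, 1.613, -0, 1.311, -0.112], TCP at [0.152, 0.606, 0.242] pointing down, gripper open.
Joint ranges: [-2.75, 2.75], [-0.78, 2.1], [0.31, 2.55], [-1.13, 4.27], [0.13, 2.63], [-2.58, 2.58]. Speed limits (rad/s): [2.79, 2.79, 3.14, 3.14, 3.14, 3.14].

## Interface

Orientations are given as a unit quaternion [w, x, y, z].
In Python, from rig import * gives the robot as it stands. The module is installed in compiled form; this text tells all that it offers.
- The arm moves only by the tool jog_arm, never from a script. Its argument "plan" is a list of rows, each a list of 3 entries, a list of its own where there are three numbers: the finger opening in mm, from 0 to 85.4, then the shift along the world's x, y, z in mm, then the turn about the world's z in degrees. In form: [[jaw, [dx, dy, dz], twist], ...]. A call has 1 to 12 rows; each row is the pose to reach, as a shift and turn from the pose commanded when the call began; what a row does not reach only later rows make up. A row lasts 1/8 s, in which the tool goes at most 62.5 mm and 10.7 degrees, less where a joint would pass 70% of its speed; a pose out of reach is approached as far as the arm can. A call with a gripper value outside its range is refused whole. The fingers move at their own pace and stop on an object; "grip_force" is the grip in N (left out, the last holds). Time passes only in rows, so rows that repeat a pose let the fingers close. It gives the time, the measured TCP pose, the force, the opening and the grip force at its end, in the units of the state.
- observe(): the state, without advancing time (a new reading comes with each control period).
- snapshot(name): name is "scene" or "side" or "wrist"; returns a dict with "frame" (420x560x3 uint8, blue, green, red), "camera_matrix" (3x3 intrinsics, pixels), "position" and "orientation" of the camera in the world. Camera axes: x right, y down, z forward; pixel columns grow to the right and rows downward; lengths in m; the calibration is good to about 2 mm. A picture is of the moment at which its call begins. There is no depth.
- close_job(): hands the job in; it is judged then, once.
Trained networks look in a picture, given as the dict that the camera call returned (one of the last four; its "shot" number tells which), for a name from the list of things; names that differ only in an ending like _2 or _b are one class to them, and where a whole thing is asked for, a point or a joint stands for the part that bears it (a point fixed in the world has none). Each returns a list of dicts, best first, with "confidence" (0 to 1); they miss things now and then, are a little off and sometimes report something else, mostly with a low value. They report only what shows in the picture. A call takes as long as a camera call. They do not tell look-alikes from the thing itself.
- find_in(query, picture): "uv" ([column, row] in pixels, amid what is visible of it).
- masks_of(query, picture): "pixels" (420x560 bool, what is visible of it) and "uv" ([column, row] in pixels, amid what is visible of it).
- tip_of(query, picture): "uv" ([column, row] in pixels: a listed point, or the origin of a listed thing).
The state is a dict: "time": time; "qpos": joint angles; "joint_vel": joint speeds; "joint_torque": joint torques, N m; "position": TCP position; "eef_rot": TCP orientation; "wrist_force": force on the tool from outside, world axes, zero at the start; "wrist_torque": the same for the moment, N m; "opening": finger opening in m; "gripper_force": force on a finger pad.
Only numpy, scipy, OpenCV 4.12 (cv2) and the standard library are available. Lean on these libraries where they do the work, as an engineer would, in place of code of your own. Each camera call takes 0.05 s, during which the arm holds its last target. There are 200 camera calls.

## Working session

There is one attempt and no reset: what is moved stays moved. The work goes in short steps, Python scripts to look and compute and a tool call to move; the robot and the scene stay as the last step left them, time stands still between calls to the robot, and variables do not carry over. Pictures are saved under pics/ and viewed, at most 10 in all, crops included, and the job is handed in when it is done.

Besides the shell and the picture viewer there is one more tool, called after ">>>" as name([rows], argument=value, ...), one row to a line, values as JSON. jog_arm: Moves the arm, as the interface text tells. Its arguments: {"type":"object","properties":{"plan":{"type":"array","items":{"type":"array"}},"grip_force":{"type":"number"}},"required":["plan"]}

```bash
mkdir -p pics
cat > h.py <<'E'
from rig import *
import numpy as np, cv2
from scipy.spatial.transform import Rotation as R
def ray(p,uv):
    K=np.array(p["camera_matrix"]);q=p["orientation"];d=R.from_quat([q[1],q[2],q[3],q[0]]).apply(np.linalg.inv(K)@[uv[0],uv[1],1.])
    return np.array(p["position"]),d
def at(p,uv,z):
    o,d=ray(p,uv);return (o+d*(z-o[2])/d[2])
def proj(p,X):
    q=p["orientation"];c=R.from_quat([q[1],q[2],q[3],q[0]]).inv().apply(np.array(X,float)-np.array(p["position"]))
    u=c@np.array(p["camera_matrix"]).T;return u[...,:2]/u[...,2:]
def tri(a,ua,b,ub):
    oa,da=ray(a,ua);ob,db=ray(b,ub);A=np.stack([da,-db],1);s=np.linalg.lstsq(A,ob-oa,rcond=None)[0]
    x,y=oa+s[0]*da,ob+s[1]*db;return (x+y)/2,np.linalg.norm(x-y)
E
python3 - <<'E'
from h import *
np.set_printoptions(precision=3,suppress=True)
ps={n:snapshot(n) for n in("scene","side","wrist")}
for n,p in ps.items():
    print(n,p["position"],p["orientation"],p["camera_matrix"][0][0]); cv2.imwrite(f"pics/{n}0.png",p["frame"])
    for q in("board","riser","slot_mouth","slot_stop","shaker","caddy","cellar","measure","jar","canister","bowls"):
        print(q,[(np.round(r["uv"]).tolist(),round(r["confidence"],2),at(p,r["uv"],.013 if 'slot' in q else 0)[:2].round(3).tolist()) for r in tip_of(q,p)])
cv2.imwrite("pics/all.png",cv2.resize(np.hstack([ps["scene"]["frame"],ps["side"]["frame"]]),(800,300)))
E
```

```text
scene [ 1.305 -0.295  1.32 ] [-0.236  0.808  0.521 -0.143] 436.2648901841419
board [([274.0, 206.0], 0.92, [0.566, 0.043]), ([297.0, 285.0], 0.65, [0.868, -0.011]), ([287.0, 150.0], 0.56, [0.357, 0.195]), ([168.0, 265.0], 0.4, [0.631, -0.365])]
riser [([332.0, 200.0], 0.6, [0.628, 0.242])]
slot_mouth [([311.0, 207.0], 0.88, [0.631, 0.156])]
slot_stop [([354.0, 193.0], 0.95, [0.641, 0.324]), ([354.0, 203.0], 0.46, [0.679, 0.304])]
shaker [([267.0, 212.0], 0.68, [0.578, 0.012]), ([312.0, 206.0], 0.62, [0.623, 0.165])]
caddy [([144.0, 231.0], 0.62, [0.479, -0.402])]
cellar [([167.0, 268.0], 0.84, [0.64, -0.37]), ([189.0, 186.0], 0.3, [0.362, -0.205])]
measure [([189.0, 185.0], 0.64, [0.358, -0.204])]
jar [([355.0, 203.0], 0.64, [0.674, 0.313]), ([310.0, 205.0], 0.39, [0.616, 0.163])]
canister [([337.0, 177.0], 0.93, [0.546, 0.309])]
bowls [([372.0, 148.0], 0.62, [0.482, 0.499])]
side [1.358 0.865 0.921] [-0.16   0.348  0.827 -0.412] 457.35491304445566
board [([352.0, 216.0], 0.91, [0.362, 0.198]), ([269.0, 225.0], 0.71, [0.579, 0.031]), ([191.0, 265.0], 0.7, [0.864, -0.002]), ([201.0, 161.0], 0.55, [0.483, -0.446])]
riser [([309.0, 267.0], 0.92, [0.634, 0.251])]
slot_mouth [([290.0, 249.0], 0.9, [0.626, 0.169])]
slot_stop [([325.0, 276.0], 0.86, [0.641, 0.316])]
shaker [([264.0, 217.0], 0.81, [0.561, -0.011])]
caddy [([207.0, 167.0], 0.59, [0.498, -0.39])]
cellar [([182.0, 188.0], 0.79, [0.649, -0.345])]
measure [([268.0, 168.0], 0.54, [0.342, -0.213])]
jar [([304.0, 271.0], 0.56, [0.657, 0.25]), ([181.0, 186.0], 0.5, [0.642, -0.361])]
canister [([330.0, 253.0], 0.81, [0.55, 0.258])]
bowls [([422.0, 279.0], 0.91, [0.456, 0.508])]
wrist [0.082 0.623 0.373] [0.114 0.78  0.609 0.088] 326.92152808239143
board []
riser []
slot_mouth []
slot_stop []
shaker []
caddy []
cellar []
measure []
jar []
canister []
bowls []
```

View pics/scene0.png

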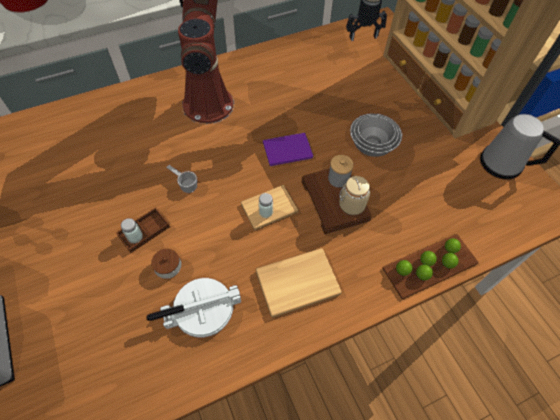

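View pics/side0.png

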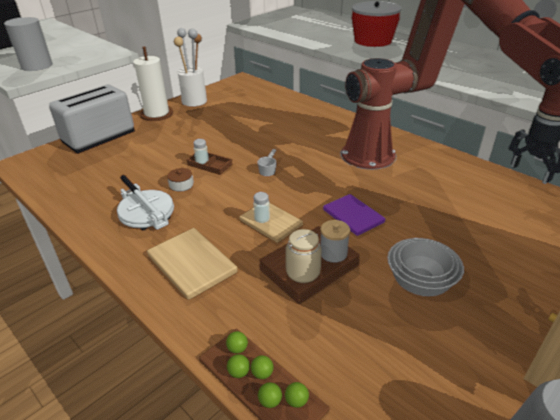

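The board candidates are purple (288,150), small maple (270,207) and large maple (298,282). The small maple one with the shaker on it is meant: it is not purple and it is the smaller of the other two. Next I fit poses to the masks and check with a crop.

```bash
cat >> h.py <<'E'
from scipy.optimize import minimize
def box(a,b,h,z0=0):
    return np.array([[x,y,z] for x in(-a/2,a/2) for y in(-b/2,b/2) for z in(z0,z0+h)])
def cyl(prof):
    t=np.linspace(0,2*np.pi,40);return np.concatenate([np.c_[r*np.cos(t),r*np.sin(t),0*t+z] for r,z in prof])
SH=[(.025,0),(.025,.064),(.0225,.066),(.0225,.09)]
def place(P,v):
    c,s=np.cos(v[2]),np.sin(v[2]);return np.c_[c*P[:,0]-s*P[:,1]+v[0],s*P[:,0]+c*P[:,1]+v[1],P[:,2]]
S=4
def sil(p,X,win):
    x0,y0,x1,y1=win
    m=np.zeros(((y1-y0)*S,(x1-x0)*S),np.uint8);h=cv2.convexHull(proj(p,X).astype(np.float32)).reshape(-1,2)
    q=((h+.5-[x0,y0])*S-.5)
    cv2.fillConvexPoly(m,np.round(q*16).astype(np.int32),255,shift=4)
    return cv2.resize(m,(x1-x0,y1-y0),interpolation=cv2.INTER_AREA)/255.
def fit(P,v0,views,rot=True):
    """views: (pic,mask,ignore)"""
    ws=[]
    for p,m,i in views:
        ys,xs=np.where(m);ws.append((max(xs.min()-15,0),max(ys.min()-15,0),min(xs.max()+16,560),min(ys.max()+16,420)))
    def f(u):
        v=np.array([u[0]/100,u[1]/100,u[2]/10 if rot else v0[2]]);e=0
        for (p,m,i),w in zip(views,ws):
            sl=np.s_[w[1]:w[3],w[0]:w[2]];k=~i[sl];s=sil(p,place(P,v),w)
            e+=np.abs(s-m[sl])[k].sum()/m.sum()
        return e
    u0=np.array([v0[0]*100,v0[1]*100]+([v0[2]*10] if rot else []))
    best=None
    for sc in(2,.7,.3):
        n=len(u0);r=minimize(f,u0,method="Nelder-Mead",options=dict(initial_simplex=np.r_[[u0],u0+np.eye(n)*sc],xatol=1e-3,fatol=1e-5));u0=r.x
    return np.array([u0[0]/100,u0[1]/100,u0[2]/10 if rot else v0[2]]),r.fun
def mk(q,p,uvs=None,k=0):
    r=masks_of(q,p)
    if not r: return np.zeros((420,560),bool)
    if uvs is not None: r.sort(key=lambda a:np.hypot(*(np.array(a["uv"])-uvs)))
    return r[k]["pixels"]
E
python3 - <<'E'
from h import *
np.set_printoptions(precision=4,suppress=True)
a,b=snapshot("scene"),snapshot("side")
Z=np.zeros((420,560),bool)
def M(q,X): return [mk(q,p,proj(p,np.array([X]))[0]) for p in(a,b)]
def dil(m): return cv2.dilate(m.astype(np.uint8),np.ones((5,5)))>0
sh=M("shaker",[.575,.015,.06]); tw=M("shaker",[.47,-.43,.05]);jar=M("jar",[.65,.28,.1]);can=M("canister",[.55,.28,.1])
bd=M("board",[.57,.035,.018]);ri=M("riser",[.63,.245,.04]);ca=M("caddy",[.49,-.40,.02])
for n,m in dict(sh=sh,tw=tw,jar=jar,can=can,bd=bd,ri=ri,ca=ca).items(): print(n,[int(x.sum()) for x in m])
V=lambda m,ig:[(a,m[0],ig[0]),(b,m[1],ig[1])]
ii=lambda *l:[dil(np.any([x[k] for x in l],0)) for k in(0,1)]
z=[Z,Z]; out={}
def run(n,P,v0,m,ig,rot=True):
    r=fit(P,v0,V(m,ig),rot); rs=[fit(P,r[0],[V(m,ig)[k]],rot)[0] for k in(0,1)]
    print(n,r[0],round(r[1],3),"each",*rs); out[n]=r[0]
run("board",box(.17,.12,.018),[.57,.035,1.6],bd,ii(sh))
run("riser",box(.17,.23,.044),[.635,.245,1.5],ri,ii(jar,can))
run("caddy",box(.085,.155,.026),[.49,-.395,1.5],ca,ii(tw))
run("shaker",cyl(SH)+[0,0,.018],[.575,.015,0],sh,z,False)
run("twin",cyl(SH)+[0,0,.005],[.47,-.43,0],tw,z,False)
run("jar",cyl([(.046,.044),(.046,.15)]),[.65,.28,0],jar,z,False)
run("canister",cyl([(.039,.044),(.039,.154)]),[.55,.28,0],can,z,False)
ims=[]
for p in(a,b):
    f=cv2.resize(p["frame"],None,fx=3,fy=3,interpolation=cv2.INTER_CUBIC)
    for n,P in dict(board=box(.17,.12,.018),riser=box(.17,.23,.044),caddy=box(.085,.155,.026),shaker=cyl(SH)+[0,0,.018],twin=cyl(SH)+[0,0,.005]).items():
        h=cv2.convexHull(proj(p,place(P,out[n])).astype(np.float32)).reshape(-1,2)
        cv2.polylines(f,[np.round((h+.5)*3-.5).astype(np.int32)],True,(0,255,0),1)
    ims.append(f)
A=cv2.resize(ims[0][450:960,330:1170],(800,486))
cv2.imwrite("pics/fitA.png",A)
B=cv2.resize(ims[1][390:930,540:1110],(633,600)); cv2.imwrite("pics/fitB.png",B)
E
```

```text
sh [1170, 498]
tw [1170, 498]
jar [901, 1553]
can [610, 1017]
bd [1177, 1106]
ri [2046, 2223]
ca [960, 574]
board [0.5647 0.0262 1.5695] 0.24 each [0.5718 0.0232 1.5759] [0.5648 0.0263 1.5694]
riser [0.6341 0.2525 1.4756] 0.114 each [0.635  0.2532 1.4667] [0.634  0.2525 1.4761]
caddy [ 0.4774 -0.4011  0.2702] 0.683 each [ 0.4776 -0.4029  0.2691] [ 0.4771 -0.3992  0.2545]
shaker [0.5976 0.0174 0.    ] 1.216 each [0.6063 0.0517 0.    ] [0.5893 0.0083 0.    ]
twin [ 0.47 -0.43  0.  ] 2.0 each [ 0.47 -0.43  0.  ] [ 0.47 -0.43  0.  ]
jar [0.6926 0.2784 0.    ] 0.252 each [0.6908 0.2821 0.    ] [0.6904 0.2763 0.    ]
canister [0.5777 0.2913 0.    ] 0.532 each [0.5783 0.2905 0.    ] [0.5778 0.2913 0.    ]
```

View pics/fitA.png

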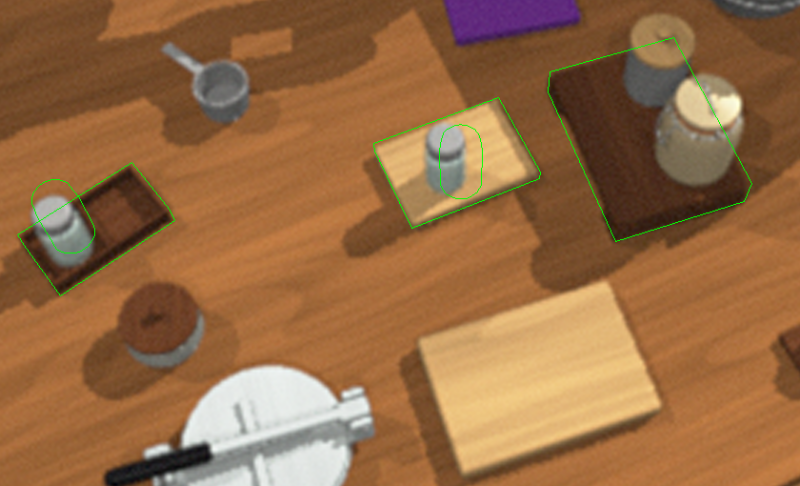

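View pics/fitB.png

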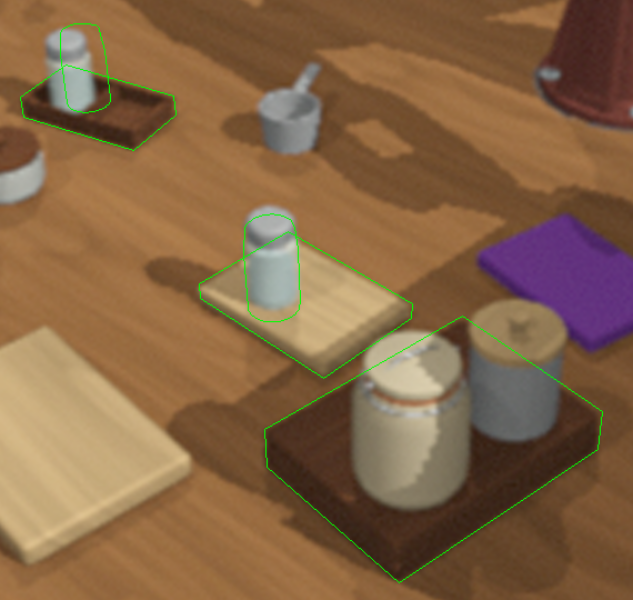

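The fits (board, riser, caddy) lie right on their edges. The meant board shows at (270,207) in the scene view with its shaker. The shaker masks were poor, so I triangulate the cap tops read from the crops: (265.8,196.2) in the scene view and (261,194.5) in the side view.

Run:
```python
from h import *
np.set_printoptions(precision=4,suppress=True)
a,b=snapshot("scene"),snapshot("side")
A=lambda u,v:(110+u/2.857,150+v/2.857); B=lambda u,v:(180+u/3.332,130+v/3.332)
for n,ua,ub,z in(("cap",A(447,131),B(270,215),.108),("twincap",A(53,204),B(66,37),.095)):
    print(n,tri(a,ua,b,ub),at(a,ua,z),at(b,ub,z))
for p in(a,b):
    for r in find_in("shaker",p): print(r["uv"],r["confidence"],at(p,r["uv"],.063),at(p,r["uv"],.05))
s=observe();print(s["time"],s["position"],R.from_quat(np.roll(s["eef_rot"],-1)).as_matrix(),s["wrist_force"])
```

```text
cap (array([0.5846, 0.0079, 0.1111]), np.float64(0.003023150839789698)) [0.581  0.0092 0.108 ] [0.5836 0.0051 0.108 ]
twincap (array([ 0.4849, -0.4309,  0.0949]), np.float64(0.004719849227828272)) [ 0.4822 -0.4305  0.095 ] [ 0.4882 -0.4294  0.095 ]
[267.3, 208.6] 0.54 [0.6021 0.0025 0.063 ] [0.5948 0.0056 0.05  ]
[308.9, 280.2] 0.74 [0.7212 0.3259 0.063 ] [0.7115 0.3177 0.05  ]
[258.8, 206.2] 0.59 [ 0.5896 -0.0014  0.063 ] [ 0.5779 -0.0145  0.05  ]
2.8 [0.152  0.6062 0.2423] [[-0.97    0.2433  0.    ]
 [ 0.2433  0.97   -0.    ]
 [-0.      0.     -1.    ]] [0.2244 0.2208 0.0125]
```

>>> jog_arm([
  [85,[430,-598,0],-60],
  [85,[430,-598,0],-60],
  [85,[430,-598,0],-60],
  [85,[430,-598,0],-60],
  [85,[430,-598,0],-60],
  [85,[430,-598,0],-60],
  [85,[430,-598,0],-60],
  [85,[430,-598,0],-60],
  [85,[430,-598,0],-60],
  [85,[430,-598,0],-60],
  [85,[430,-598,0],-60],
  [85,[430,-598,0],-60],
], grip_force=30)

```text
time: 4.3
position: [0.5834, 0.0059, 0.2425]
eef_rot: [0.0, 0.603, 0.798, 0.0]
wrist_force: [0.4, 1.1, 0.4]
opening: 0.0851
gripper_force: 0.0
```

>>> jog_arm([
  [85,[0,0,0],0],
  [85,[0,0,0],0],
  [85,[0,0,0],0],
])

```text
time: 4.68
position: [0.5813, 0.0095, 0.2422]
eef_rot: [-0.0, 0.602, 0.799, -0.0]
wrist_force: [0.1, 0.2, 0.2]
opening: 0.0849
gripper_force: 0.0
```

Run:
```python
from h import *
np.set_printoptions(precision=4,suppress=True)
w=snapshot("wrist");print(w["position"])
for q in("shaker","board"):
    for r in masks_of(q,w): print(q,r["uv"],round(r["confidence"],2),r["pixels"].sum())
f=w["frame"].copy()
def dr(X,c):
    h=cv2.convexHull(proj(w,X).astype(np.float32)).reshape(-1,2);cv2.polylines(f,[np.round(h).astype(np.int32)],True,c,1)
dr(place(box(.17,.12,.018),[.567,.026,1.571]),(0,255,0))
dr(place(cyl(SH)+[0,0,.018],[.5825,.0075,0]),(0,0,255))
dr(place(box(.17,.23,.044),[.634,.2525,1.4756]),(255,255,0))
cv2.imwrite("pics/w1.png",f)
```

```text
[0.5615 0.0788 0.3742]
shaker [283.6, 199.2] 0.69 2842
board [497.4, 239.8] 0.8 20400
board [117.0, 12.3] 0.79 1989
board [267.1, 139.1] 0.69 14295
```

View pics/w1.png

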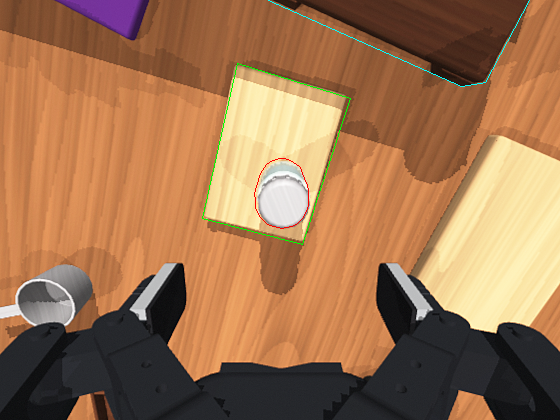

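The overlay fits the wrist view: board rim spans (205–350, 65–243), shaker cap at (284,200). Descend and grip.

>>> jog_arm([
  [85,[1,-2,-60],0],
  [85,[1,-2,-110],0],
  [85,[1,-2,-150],0],
  [85,[1,-2,-175],0],
  [85,[1,-2,-184],0],
  [85,[1,-2,-184],0],
  [30,[1,-2,-184],0],
  [30,[1,-2,-184],0],
  [30,[1,-2,-184],0],
  [30,[1,-2,-184],0],
  [30,[1,-2,-184],0],
  [30,[1,-2,-184],0],
], grip_force=30)

```text
time: 6.32
position: [0.5846, 0.0062, 0.0601]
eef_rot: [0.001, 0.602, 0.798, 0.001]
wrist_force: [-0.3, 0.1, 6.2]
opening: 0.0493
gripper_force: 31.6
```

>>> jog_arm([
  [30,[0,0,0],0],
  [30,[0,0,0],0],
  [30,[0,0,0],0],
  [30,[0,0,0],0],
])

```text
time: 6.82
position: [0.5846, 0.0061, 0.0601]
eef_rot: [0.001, 0.602, 0.798, 0.001]
wrist_force: [-0.2, 0.9, 6.2]
opening: 0.0494
gripper_force: 31.6
```

>>> jog_arm([
  [30,[0,0,20],0],
  [30,[0,0,60],0],
  [30,[0,0,100],0],
  [30,[-10,-30,100],0],
  [30,[-24,-75,100],0],
  [30,[-40,-125,100],0],
  [30,[-57,-180,100],0],
  [30,[-74,-235,100],0],
  [30,[-91,-290,100],0],
  [30,[-105,-335,100],0],
  [30,[-114,-360,100],0],
  [30,[-117,-371,100],0],
])

```text
time: 8.32
position: [0.4651, -0.366, 0.1587]
eef_rot: [-0.0, 0.603, 0.798, 0.0]
wrist_force: [-0.7, 1.0, -1.3]
opening: 0.0495
gripper_force: 31.7
```

>>> jog_arm([
  [30,[0,0,0],0],
  [30,[0,0,0],0],
  [30,[0,0,-30],0],
  [30,[0,0,-50],0],
  [30,[0,0,-50],0],
  [30,[0,0,-50],0],
])

```text
time: 9.07
position: [0.4666, -0.3647, 0.1087]
eef_rot: [0.0, 0.602, 0.798, -0.0]
wrist_force: [-0.1, 0.5, -1.9]
opening: 0.0491
gripper_force: 31.7
```

Run:
```python
from h import *
np.set_printoptions(precision=4,suppress=True)
s=observe();print(s["position"],s["wrist_force"],s["opening"])
ims=[]
a,b=snapshot("scene"),snapshot("side");p0=s["position"]
z=p0[2]+.008-.048
for p,c in((a,(144,222)),(b,(210,150))):
    f=cv2.resize(p["frame"],None,fx=5,fy=5,interpolation=cv2.INTER_CUBIC)
    for P,v,col in((box(.085,.155,.026),[.4774,-.4011,.27],(0,255,0)),(box(.075,.07,.021)+[0,.0375,.005],[.4774,-.4011,.27],(255,255,0)),(cyl(SH)+[0,0,z],[p0[0],p0[1],0],(0,0,255))):
        h=cv2.convexHull(proj(p,place(P,v)).astype(np.float32)).reshape(-1,2)
        cv2.polylines(f,[np.round((h+.5)*5).astype(np.int32)],True,col,1)
    x,y=c[0]*5,c[1]*5;ims.append(f[y-250:y+250,x-200:x+200])
cv2.imwrite("pics/place.png",np.hstack(ims))
```

```text
[ 0.4666 -0.3647  0.1087] [-0.0506  0.5397 -1.9314] 0.049068841215680115
```

View pics/place.png

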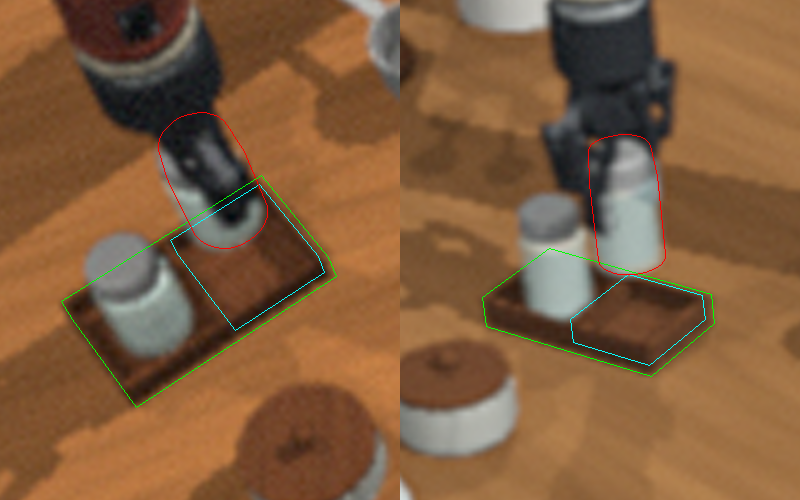

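The shaker hangs upright over the empty cell in both views, the twin's cell is clear, and the overlay matches. I lower it gently.

>>> jog_arm([
  [30,[1,0,-25],0],
  [30,[1,0,-45],0],
  [30,[1,0,-55],0],
  [30,[1,0,-58],0],
  [30,[1,0,-60],0],
  [30,[1,0,-61],0],
  [30,[1,0,-62],0],
  [30,[1,0,-62],0],
])

```text
time: 10.18
position: [0.4675, -0.3652, 0.0471]
eef_rot: [0.001, 0.602, 0.798, -0.0]
wrist_force: [0.4, 1.1, 1.3]
opening: 0.0492
gripper_force: 31.9
```

>>> jog_arm([
  [56,[0,0,0],0],
  [64,[0,0,0],0],
  [75,[0,0,0],0],
  [85,[0,0,0],0],
  [85,[0,0,0],0],
  [85,[0,0,20],0],
  [85,[0,0,60],0],
  [85,[0,0,110],0],
  [85,[0,0,160],0],
  [85,[0,0,160],0],
])

```text
time: 11.42
position: [0.4703, -0.3678, 0.2146]
eef_rot: [0.007, 0.602, 0.798, -0.001]
wrist_force: [0.6, -0.8, 0.5]
opening: 0.085
gripper_force: 0.0
```

Run:
```python
from h import *
np.set_printoptions(precision=4,suppress=True)
s=observe();print(s["position"],s["wrist_force"],s["qpos"],s["time"])
a,b=snapshot("scene"),snapshot("side")
dil=lambda m:cv2.dilate(m.astype(np.uint8),np.ones((5,5)))>0
Z=np.zeros((420,560),bool)
bm=[mk("board",p,proj(p,np.array([[.567,.026,.018]]))[0]) for p in(a,b)]
print([m.sum() for m in bm],fit(box(.17,.12,.018),[.567,.026,1.571],[(a,bm[0],Z),(b,bm[1],Z)]))
for p,m in((a,bm[0]),(b,bm[1])): print(fit(box(.17,.12,.018),[.567,.026,1.571],[(p,m,Z)]))
f=cv2.resize(a["frame"],None,fx=4,fy=4,interpolation=cv2.INTER_CUBIC)[760:1060,380:780]
g=cv2.resize(b["frame"],None,fx=4,fy=4,interpolation=cv2.INTER_CUBIC)[500:800,620:1020]
cv2.imwrite("pics/placed.png",np.hstack([f,g]))
```

```text
[ 0.4703 -0.3678  0.2146] [ 0.5939 -0.8374  0.4741] [-0.7813  0.1742  1.7171 -0.      1.2362 -1.0593] 11.425
[np.int64(1491), np.int64(1491)] (array([0.5663, 0.0243, 1.5997]), np.float64(0.11470653989295249))
(array([0.5656, 0.0227, 1.621 ]), np.float64(0.05955471390434107))
(array([0.5669, 0.0257, 1.5865]), np.float64(0.04397364579634671))
```

View pics/placed.png

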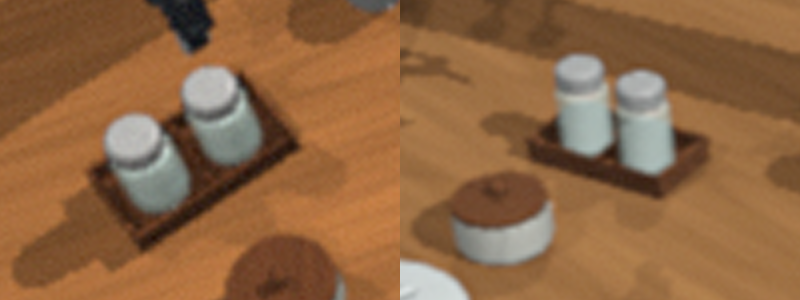

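Both shakers stand upright in the caddy; ours is in the right-hand cell. Next I go beside the board's near long edge, with the fingers aligned to the slot direction.

>>> jog_arm([
  [60,[0,45,0],10],
  [60,[0,95,0],20],
  [60,[0,150,0],30],
  [60,[0,205,0],40],
  [60,[0,260,0],50],
  [60,[0,315,0],60],
  [60,[0,365,0],68.5],
  [60,[0,399,0],68.5],
  [60,[0,399,0],68.5],
  [60,[0,399,0],68.5],
  [60,[0,399,0],68.5],
])

```text
time: 13.0
position: [0.4668, 0.0332, 0.2057]
eef_rot: [-0.001, 0.049, 0.999, -0.0]
wrist_force: [-0.4, -0.2, -1.3]
opening: 0.0598
gripper_force: 0.0
```

>>> jog_arm([
  [60,[0,0,0],0],
  [60,[0,0,-60],0],
  [60,[0,0,-110],0],
  [60,[0,0,-150],0],
  [60,[0,0,-170],0],
  [60,[0,0,-180],0],
  [60,[0,0,-185],0],
  [60,[0,0,-190],0],
  [60,[0,0,-190],0],
  [60,[0,0,-190],0],
])

```text
time: 14.25
position: [0.4676, 0.0342, 0.0169]
eef_rot: [0.001, 0.049, 0.999, -0.0]
wrist_force: [0.5, -0.1, -0.7]
opening: 0.0598
gripper_force: 0.0
```

```bash
cat >> h.py <<'E'
RI=np.array([.634,.2525,1.4756])
def inr(x,y):
    c,s=np.cos(RI[2]),np.sin(RI[2]);dx,dy=x-RI[0],y-RI[1];return np.array([c*dx+s*dy,-s*dx+c*dy])
def st():
    s=observe();P=s["position"];m=R.from_quat(np.roll(s["eef_rot"],-1)).as_matrix()
    print("t",s["time"],"tcp",np.round(P,4),"inriser",inr(*P[:2]).round(4),"yawy",np.degrees(np.arctan2(m[1,1],m[0,1])).round(2),"F",np.round(s["wrist_force"],1),"open",s["opening"])
    return s
def boardfit(v0,names=("scene","side","wrist"),ig={}):
    V=[]
    for n in names:
        p=snapshot(n);m=mk("board",p,proj(p,np.array([[v0[0],v0[1],.018]]))[0]);V.append((p,m,ig.get(n,np.zeros((420,560),bool))))
        r=fit(box(.17,.12,.018),v0,[V[-1]]);print(n,m.sum(),r[0].round(4),round(r[1],3),inr(*r[0][:2]).round(4),(r[0][2]-RI[2]).round(3))
    return V
E
python3 - <<'E'
from h import *
st();V=boardfit([.5665,.0245,1.585])
p=V[2][0];f=p["frame"].copy()
for P,v,col in((box(.17,.12,.018),[.5665,.0245,1.585],(0,255,0)),(box(.17,.23,.044),RI,(255,255,0)),(box(.15,.132,.026)+[-.01,0,0],RI,(0,0,255))):
    h=cv2.convexHull(proj(p,place(P,v)).astype(np.float32)).reshape(-1,2);cv2.polylines(f,[np.round(h).astype(np.int32)],True,col,1)
g=V[0][0]["frame"][150:270,200:400];g=cv2.resize(g,(700,420))[:,150:390]
cv2.imwrite("pics/w2.png",np.hstack([f,g]))
E
```

```text
t 14.25 tcp [0.4676 0.0342 0.0169] inriser [-0.2331  0.1449] yawy 84.42 F [ 0.5 -0.1 -0.7] open 0.05980493409422909
scene 1549 [0.5659 0.0243 1.6034] 0.036 [-0.2337  0.0461] 0.128
side 1365 [0.564  0.0246 1.6133] 0.115 [-0.2335  0.048 ] 0.138
wrist 8237 [ 0.6554 -0.1177  1.6739] 1.0 [-0.3665 -0.0565] 0.198
```

View pics/w2.png

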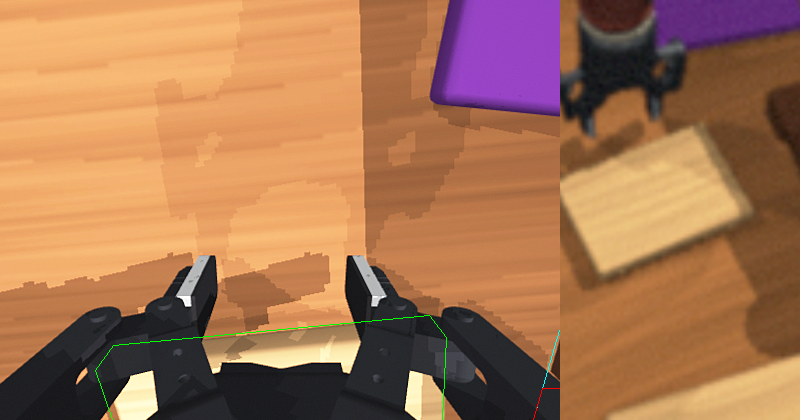

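The wrist view shows the fingers on the counter just in front of the board's near edge, around row 330, with the purple board well clear. Push away, stopping slightly short.

>>> jog_arm([
  [60,[10,-1,-1],0],
  [60,[18,-2,-1],0],
  [60,[24,-2,-1],0],
  [60,[30,-3,-1],0],
  [60,[36,-3,-1],0],
  [60,[42,-4,-1],0],
  [60,[48,-5,-1],0],
  [60,[54,-5,-1],0],
  [60,[60,-6,-1],0],
  [60,[65,-6,-1],0],
  [60,[68,-6,-1],0],
  [60,[68,-6,-1],0],
])

```text
time: 16.05
position: [0.5357, 0.0282, 0.0155]
eef_rot: [0.001, 0.049, 0.999, -0.0]
wrist_force: [0.6, -0.5, -0.3]
opening: 0.0599
gripper_force: 0.0
```

Run:
```python
from h import *
st();V=boardfit([.61,.02,1.4756],("scene","side"))
f=[]
for p,m,_ in V:
    g=p["frame"].copy();g[m]=g[m]//2+np.array([0,90,0],np.uint8);f.append(cv2.resize(g[130:330,180:380],(400,400)))
cv2.imwrite("pics/p1.png",np.hstack(f))
```

```text
t 16.05 tcp [0.5357 0.0282 0.0155] inriser [-0.2326  0.0765] yawy 84.42 F [ 0.6 -0.5 -0.3] open 0.05993928630903571
scene 1637 [0.606  0.0138 1.4749] 0.033 [-0.2403  0.0052] -0.001
side 1453 [0.6071 0.0144 1.4792] 0.072 [-0.2396  0.0041] 0.004
```

>>> jog_arm([
  [60,[2,0,0],0],
  [60,[4,0,0],0],
  [60,[5,-0.5,0],0],
  [60,[5,-0.5,0],0],
  [60,[-10,1,0],0],
  [60,[-25,2,5],0],
  [60,[-25,2,50],0],
  [60,[-25,2,80],0],
])

```text
time: 17.25
position: [0.5094, 0.0303, 0.0969]
eef_rot: [0.001, 0.049, 0.999, -0.0]
wrist_force: [-0.7, 0.2, -0.1]
opening: 0.06
gripper_force: 0.0
```

>>> jog_arm([
  [60,[10,-20,0],-10],
  [60,[25,-40,0],-20],
  [60,[40,-70,0],-30],
  [60,[60,-100,0],-40],
  [60,[75,-125,0],-50],
  [60,[88,-143,0],-60],
  [60,[88,-143,0],-70],
  [60,[88,-143,0],-80],
  [60,[88,-143,0],-90],
  [60,[88,-143,0],-90],
  [60,[88,-143,0],-90],
])

```text
time: 18.62
position: [0.5976, -0.1126, 0.0955]
eef_rot: [0.0, 0.74, 0.673, -0.0]
wrist_force: [-0.3, -0.0, 0.8]
opening: 0.0602
gripper_force: 0.0
```

Run:
```python
from h import *
st();V=boardfit([.61,.014,1.4756],("scene","side"))
dil=lambda m:cv2.dilate(m.astype(np.uint8),np.ones((7,7)))>0
def near(q,p,X):return mk(q,p,proj(p,np.array([X]))[0])
W=[]
for p,_,_ in V:
    m=near("riser",p,[.63,.25,.044]);ig=dil(near("jar",p,[.67,.28,.1])|near("canister",p,[.57,.285,.1]));W.append((p,m&~ig,ig))
    print(m.sum(),fit(box(.17,.23,.044),RI,[W[-1]]))
print(fit(box(.17,.23,.044),RI,W))
w=snapshot("wrist");f=w["frame"].copy();v=fit(box(.17,.12,.018),[.61,.014,1.4756],V)[0];print(v,inr(*v[:2]))
fs=[]
for p in (w,V[0][0]):
    f=p["frame"].copy() if p is w else cv2.resize(p["frame"],None,fx=5,fy=5,interpolation=cv2.INTER_CUBIC);k=1 if p is w else 5
    for P,u,col in((box(.17,.12,.018),v,(0,255,0)),(box(.17,.23,.044),RI,(255,255,0)),(box(.15,.132,.026)+[-.01,0,0],RI,(0,0,255))):
        h=cv2.convexHull(proj(p,place(P,u)).astype(np.float32)).reshape(-1,2);cv2.polylines(f,[np.round(h*k).astype(np.int32)],True,col,1)
    fs.append(f if p is w else f[800:1220,1240:1480])
cv2.imwrite("pics/w3.png",np.hstack(fs))
```

```text
t 18.625 tcp [ 0.5976 -0.1126  0.0955] inriser [-0.3669  0.0015] yawy -5.44 F [-0.3 -0.   0.8] open 0.06024601322419975
scene 1461 [0.6099 0.0128 1.4683] 0.116 [-0.2409  0.0012] -0.007
side 1478 [0.6115 0.0149 1.4697] 0.061 [-2.387e-01 -2.000e-04] -0.006
1976 (array([0.63478124, 0.25272266, 1.46752698]), np.float64(0.07398973926488157))
2198 (array([0.63522179, 0.25169236, 1.4768628 ]), np.float64(0.059253228396318164))
(array([0.63499637, 0.25214006, 1.47279066]), np.float64(0.1343333136357568))
[0.61122875 0.01510449 1.45516731] [-2.38485108e-01  1.03089233e-04]
```

View pics/w3.png

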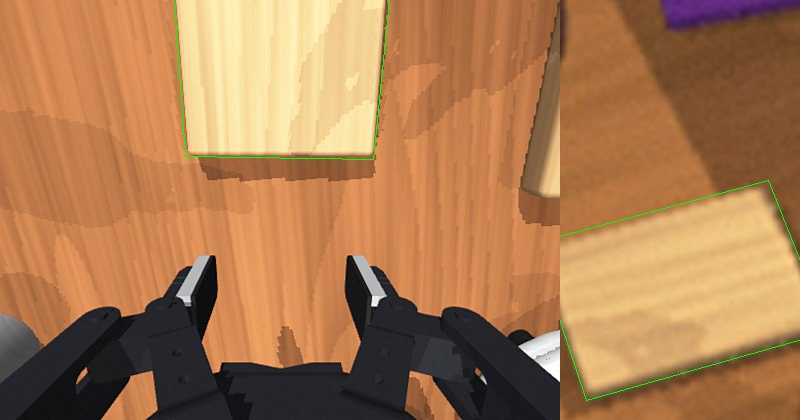

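Board and slot line agree to about 1 mm. Before pushing, I check the clearance from the gripper to the jar and canister.

Run:
```python
from h import *
a,b=snapshot("scene"),snapshot("side")
for n,ua,ub in(("jar",(355,203),(303,269)),("can",(338,177),(333,252.5))):
    for p,u in((a,ua),(b,ub)): x=at(p,u,.044);print(n,x.round(3),inr(*x[:2]).round(3))
for n,ua,ub,h in(("jartop",(110+708/2.857,150+100/2.857),(180+413/3.332,130+358/3.332),.173),("cantop",(110+662/2.857,150+38/2.857),(180+518/3.332,130+325/3.332),.154)):
    x=tri(a,ua,b,ub);print(n,x,inr(*x[0][:2]).round(3))
```

```text
jar [0.695 0.293 0.044] [ 0.046 -0.057]
jar [0.687 0.275 0.044] [ 0.027 -0.05 ]
can [0.574 0.292 0.044] [0.034 0.064]
can [0.579 0.291 0.044] [0.034 0.058]
jartop (array([0.6946147 , 0.28103303, 0.16393   ]), np.float64(0.0028995302349268666)) [ 0.034 -0.058]
cantop (array([0.57799618, 0.29125018, 0.13290065]), np.float64(0.002543491183661748)) [0.033 0.059]
```

>>> jog_arm([
  [60,[1,0,-30],0],
  [60,[1,0,-55],0],
  [60,[1,0,-70],0],
  [60,[1,0,-80],0],
  [60,[2,10,-80],0],
  [60,[3,20,-80],0],
  [60,[4,28,-80],0],
  [60,[5,36,-80],0],
  [60,[5,44,-80],0],
  [60,[6,52,-80],0],
  [60,[7,60,-80],0],
  [60,[8,68,-80],0],
])

```text
time: 20.78
position: [0.6062, -0.0444, 0.0154]
eef_rot: [0.0, 0.741, 0.672, -0.0]
wrist_force: [-0.2, -2.4, 1.2]
opening: 0.0605
gripper_force: 1.3
```

>>> jog_arm([
  [60,[0.5,6,0],0],
  [60,[1,12,0],0],
  [60,[2,18,0],0],
  [60,[2,24,0],0],
  [60,[3,30,0],0],
  [60,[3.5,36,0],0],
  [60,[4,42,0],0],
  [60,[4.5,48,0],0],
  [60,[5,54,0],0],
  [60,[6,60,0],0],
  [60,[6,60,0],0],
])

```text
time: 22.15
position: [0.6119, 0.0163, 0.015]
eef_rot: [-0.001, 0.741, 0.672, 0.0]
wrist_force: [0.9, -0.3, -0.2]
opening: 0.0602
gripper_force: 0.0
```

Run:
```python
from h import *
st();w=snapshot("wrist");f=w["frame"].copy()
for P,u,col in((box(.17,.23,.044),RI,(255,255,0)),(box(.15,.132,.026)+[-.01,0,0],RI,(0,0,255))):
    h=cv2.convexHull(proj(w,place(P,u)).astype(np.float32)).reshape(-1,2);cv2.polylines(f,[np.round(h).astype(np.int32)],True,col,1)
cv2.imwrite("pics/w4.png",f)
```

```text
t 22.15 tcp [0.6119 0.0163 0.015 ] inriser [-0.2372 -0.0004] yawy -5.57 F [ 0.9 -0.3 -0.2] open 0.060158339298681064
```

View pics/w4.png

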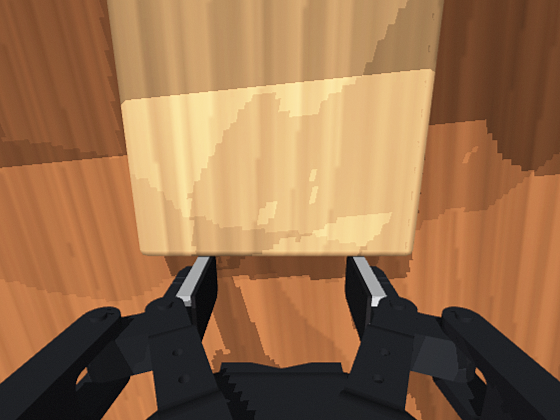

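The board's rear edge (row 255, columns 140–412) is square to the fingers. The slot region isn't blocked, so I keep pushing.

>>> jog_arm([
  [60,[0.5,5,0],0],
  [60,[1,11,0],0],
  [60,[1.5,17,0],0],
  [60,[2,23,0],0],
  [60,[3,29,0],0],
  [60,[3.5,35,0],0],
  [60,[4,41,0],0],
  [60,[4.5,47,0],0],
  [60,[5,53,0],0],
  [60,[5.5,59,0],0],
  [60,[6,65,0],0],
])

```text
time: 23.58
position: [0.6181, 0.0806, 0.0153]
eef_rot: [0.0, 0.741, 0.672, -0.0]
wrist_force: [-0.5, -1.0, -0.9]
opening: 0.0602
gripper_force: 0.5
```

Run:
```python
from h import *
st()
```

```text
t 23.575 tcp [0.6181 0.0806 0.0153] inriser [-0.1726 -0.0005] yawy -5.58 F [-0.5 -1.  -0.9] open 0.06019611217020831
```

>>> jog_arm([
  [60,[0.5,5,0],0],
  [60,[1,11,0],0],
  [60,[1.5,17,0],0],
  [60,[2,23,0],0],
  [60,[3,29,0],0],
  [60,[3.5,35,0],0],
  [60,[4,41,0],0],
  [60,[4.5,47,0],0],
  [60,[5,51,0],0],
  [60,[5,51,0],0],
])

```text
time: 24.82
position: [0.6232, 0.1319, 0.0154]
eef_rot: [-0.0, 0.741, 0.672, 0.0]
wrist_force: [-0.9, 0.9, 0.7]
opening: 0.0595
gripper_force: 0.0
```

>>> jog_arm([
  [60,[0,1,0],0],
  [60,[0,2,0],0],
  [60,[0,3,0],0],
  [60,[0,4,0],0],
  [60,[0.5,5,0],0],
])

```text
time: 25.45
position: [0.6235, 0.1361, 0.0154]
eef_rot: [0.0, 0.741, 0.672, -0.0]
wrist_force: [-0.8, -2.5, 0.5]
opening: 0.06
gripper_force: 1.1
```

>>> jog_arm([
  [60,[0,0.5,0],0],
  [60,[0,1,0],0],
  [60,[0,1.5,0],0],
  [60,[0,2,0],0],
])

```text
time: 25.95
position: [0.6236, 0.1374, 0.0154]
eef_rot: [0.001, 0.741, 0.672, -0.001]
wrist_force: [-0.1, -5.1, 2.3]
opening: 0.0601
gripper_force: 3.0
```

>>> jog_arm([
  [60,[0,0.5,0],0],
  [60,[0,1,0],0],
  [60,[0,1.5,0],0],
  [60,[0,2,0],0],
])

```text
time: 26.45
position: [0.6235, 0.1375, 0.0154]
eef_rot: [0.001, 0.741, 0.672, -0.002]
wrist_force: [-1.5, -10.2, 3.2]
opening: 0.0599
gripper_force: 5.4
```

The board has stalled against the stop and the force is rising. One firmer nudge to confirm, then retreat.

>>> jog_arm([
  [60,[0,1,0],0],
  [60,[0,2,0],0],
  [60,[0,3,0],0],
  [60,[0,3,0],0],
])

```text
time: 26.95
position: [0.6232, 0.1378, 0.0154]
eef_rot: [0.002, 0.741, 0.672, -0.004]
wrist_force: [-2.4, -17.3, 5.1]
opening: 0.0603
gripper_force: 8.7
```

>>> jog_arm([
  [60,[0,-3,0],0],
  [60,[0,-8,0],0],
  [60,[-2,-20,0],0],
  [60,[-4,-45,0],0],
  [60,[-4,-80,0],0],
  [60,[-4,-110,30],0],
  [60,[-4,-130,80],0],
  [60,[-4,-150,130],0],
  [60,[-4,-150,180],0],
  [60,[-4,-150,180],0],
  [60,[-4,-150,180],0],
])

```text
time: 28.32
position: [0.6191, -0.0065, 0.1949]
eef_rot: [-0.0, 0.741, 0.672, 0.0]
wrist_force: [-0.1, -0.4, -1.0]
opening: 0.0599
gripper_force: 0.0
```

Run:
```python
from h import *
st();w=snapshot("wrist")
for n in("wrist","scene","side"):
    p=snapshot(n);exp=box(.17,.12,.018)+[-.02,0,0]
    c=place(np.array([[-.095,0,.018]]),RI)
    m=mk("board",p,proj(p,c)[0]);ys,xs=np.where(m)
    X=np.array([at(p,(x,y),.018) for x,y in zip(xs,ys)]);r=np.array([inr(*q[:2]) for q in X]) if len(X) else np.zeros((1,2))
    print(n,m.sum(),"riser-x",np.percentile(r[:,0],[1,50,99]).round(4),"y",np.percentile(r[:,1],[1,50,99]).round(4))
    print([ (r["uv"],round(r["confidence"],2)) for r in find_in("shaker",p)],[(r["uv"],round(r["confidence"],2)) for r in find_in("jar",p)+find_in("canister",p)])
```

```text
t 28.325 tcp [ 0.6191 -0.0065  0.1949] inriser [-0.2592 -0.0098] yawy -5.57 F [-0.1 -0.4 -1. ] open 0.05994229293998212
wrist 1804 riser-x [-0.1088 -0.1036 -0.0992] y [-0.0555 -0.0001  0.0586]
[] []
scene 792 riser-x [-0.1346 -0.058  -0.0002] y [0.1982 0.2528 0.3232]
[([314.0, 207.4], 0.18)] [([354.4, 196.0], 0.56), ([336.8, 169.2], 0.82)]
side 1417 riser-x [-0.1638 -0.0705  0.0162] y [0.1941 0.2614 0.3309]
[([214.8, 155.0], 0.83)] [([303.8, 257.4], 0.79), ([333.9, 240.4], 0.68)]
```

```bash
python3 -c "
from rig import *
print(close_job())"
```

```text
the job is handed in; nothing more can be done
None
```

The glass shaker stands upright in the empty half of the caddy beside its twin. The board is in the slot: it stalled within about 2 mm of its computed home depth, firm under a 17 N push. The job was handed in at about 28 s with the arm clear.

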